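# Make up two study kits of excavated finds

## Robot

A 6-joint arm with a two-finger parallel gripper is mounted at the origin on the work surface. World frame = base frame: x ahead of the robot, y to its left, z up, the work surface at z = 0. Lengths are in mm, angles in degrees, forces in N, time in s.
With the tool pointing down it reaches from about 300 to 850 mm from the base axis. Payload 4.2 kg.
Tool frame: the origin (TCP) lies on the centre line of the jaws, within the pads' length; the fingertips stand 14 mm ahead of it and the grasp point (between the pads) lies 5 mm behind it; z points along the fingers, y is the line along which they close (so a half turn about z gives the same grasp; the last joint's range is limited). The gripper opens to 91 mm and grips with 3 to 60 N. Pads are 32 mm wide; open, the fingers measure 118 mm over their backs; the gripper's body (76 mm by 178 mm) begins 60 mm behind the grasp point.
Start: joints at [74.37, 18.312, 89.639, -0, 72.044, -1.146], TCP at [143.818, 556.739, 227.976] pointing down, gripper open.
Joint ranges: [-177.97, 177.97], [-48.28, 115.42], [12.27, 149.76], [-77.06, 257.06], [2.81, 150.46], [-146.56, 146.56]. Speed limits (degrees/s): [147.25, 147.25, 180, 180, 180, 180].

## Interface

Orientations are given as [roll, pitch, yaw] about the fixed x, y, z axes, in that order (R = Rz(yaw) Ry(pitch) Rx(roll)).
In Python, from workcell import env gives the robot as it stands.
- The arm moves only by the tool arm_command, never from a script. Its argument "motion" is a list of rows, each an object with "offset": the shift along the tool's x, y, z in m, a list of three; "spin": the turn about the tool's z in rad. In form: [{"offset": [tx, ty, tz], "spin": spin}, ...]. A call has 1 to 5 rows; each row shifts and turns the commanded pose from where the row before left it, along the tool's axes as they then stand; what a row does not reach is not made up. A row lasts 1/8 s, in which the tool goes at most 62.5 mm and 10.7 degrees, less where a joint would pass 70% of its speed; a pose out of reach is approached as far as the arm can. A call with a gripper value outside its range is refused whole. "jaw" is the finger opening in m, from 0 to 0.0912, set as the call begins (left out, the last holds). The fingers move at their own pace and stop on an object; "newtons" is the grip in N (left out, the last holds). Time passes only in rows, so rows that do not move let the fingers close. It gives the time, the measured TCP pose, the force, the opening and the grip force at its end, in the units of the state.
- env.state(): the state, without advancing time (a new reading comes with each control period).
- env.grab_frame(name): name is "side" or "top" or "wrist"; returns (picture, depth): 480x640x3 uint8, blue, green, red; 480x640 float32, mm along the optical axis (not along the pixel's ray), 0 where there is no reading.
- env.camera_model(name): a dict with "fx", "fy", "cx", "cy" (pixels), "k1" (the pictures are not rectified: a ray, as slopes to the right and down, at radius r is drawn at 1 + k1 r^2 times it, then the intrinsics apply), "eye" and "rotation" of the camera in the world; the wrist camera has in their place "hand_eye" (4x4, takes a point from camera to tool coordinates, whose origin is the TCP and whose axes are the flange's). Camera axes: x right, y down, z forward; pixel columns grow to the right and rows downward; lengths in mm; the calibration is good to about 2 mm. A picture is of the moment at which its call begins: read the wrist's pose just before it. camera_model takes no time and is no camera call.
- env.job_done(): hands the job in; it is judged then, once.
Trained networks look in the newest picture that a camera, given by its name, has taken for a name from the list of things; names that differ only in an ending like _2 or _b are one class to them, and where a whole thing is asked for, a point or a joint stands for the part that bears it (a point fixed in the world has none). Each returns a list of dicts, best first, with "score" (0 to 1); they miss things now and then, are a little off and sometimes report something else, mostly with a low value. They report only what shows in the picture. A call takes as long as a camera call. They do not tell look-alikes from the thing itself.
- env.boxes_of(camera, target): "bbox" ([left, top, right, bottom] in pixels, round what is visible of it).
- env.pinpoint(camera, target): "location" ([column, row] in pixels: a listed point, or the origin of a listed thing).
The state is a dict: "time_s": time; "qpos": joint angles; "qvel": joint speeds; "effort": joint torques, N m; "ee_pos": TCP position; "ee_rot": TCP orientation; "force": force on the tool from outside, world axes, zero at the start; "torque": the same for the moment, N m; "gripper_width": finger opening in mm; "gripper_force": force on a finger pad.
Only numpy, scipy, OpenCV 4.12 (cv2) and the standard library are available. Lean on these libraries where they do the work, as an engineer would, in place of code of your own. Each camera call takes 0.05 s, during which the arm holds its last target. There are 200 camera calls.

## Task

Make up the two finds kits for the specialists: the weaving kit, loom weight and spindle whorl, goes in the two-compartment tray, and the pottery kit, goblet foot, pot handle and rim sherd, in the three-compartment tray. Set one piece down on the floor of each compartment, the same way up as it stands now and near the middle (any compartment of the right tray will do). Leave the grey stone, the flat sherd and the white jar where they are.

Things in the scene. Friction and masses are not known exactly. Their poses are not given: they have to be found in the camera images.
- tray_two: the shorter of two plain wooden trays, 204.5 mm long, 106 mm wide, 18 mm high, open on top, with one divider across it making two equal compartments (about 95 x 96 mm inside). It is screwed to the table. Outer walls, floor and dividers are 5 mm thick, walls and dividers all 18 mm high over the table, so the inner floor lies 5 mm over the table. Origin: centre of the underside; x runs along its length, y across, z up. Compartment centres at x = -50 and +50 mm, y = 0.
- tray_three: the longer of two plain wooden trays, 304 mm long, 106 mm wide, 18 mm high, open on top, with two dividers across it making three equal compartments (about 95 x 96 mm inside). It is screwed to the table. Outer walls, floor and dividers are 5 mm thick, walls and dividers all 18 mm high over the table, so the inner floor lies 5 mm over the table. Origin: centre of the underside; x runs along its length, y across, z up. Compartment centres at x = -100, 0 and +100 mm, y = 0.
- loom_weight: loom weight: a squat fired-clay block pyramid with cut-off top, 44 mm square at the foot, 34 mm square at the top, 56 mm high, standing on its foot; a dark 8 mm hole is drawn near the top of two of its sides. About 150 g. Origin: centre of the underside; x and y square to its sides, z up.
- whorl: spindle whorl: a small fired-clay bead like a thick button, 38 mm across, 20 mm high, lying flat, its edge upright from 5 to 15 mm height, with a dark 9 mm spot (its hole) in the middle of the top. About 30 g. Origin: centre of the underside, z up.
- pot_handle: broken-off pot handle: fired clay, a low arch standing on two end plates, 66 mm long, dog-bone shaped from above. The bar is round, 16 mm thick, and over the middle 30 mm it runs level with its underside at 14 mm and its top at 30 mm height; the end plates are 34 mm wide, 12 mm long and 18 mm high. About 60 g. Origin: at table level under the middle of the bar; x along the bar (long way), y across it, z up.
- pedestal_foot: foot of a goblet: fired clay, a round disc 48 mm across with a round stem 22 mm thick rising from its middle (straight from 14 to 48 mm height) and broken off at 50 mm height. Stands on the disc. About 80 g. Origin: centre of the underside, z up.
- rim_sherd: rim sherd: a fired-clay piece of curved pot wall standing on its lower edge, seen from above as an arc about 57 mm long and bent to a 50 mm radius; wall 8 mm thick, 30 mm high, with a lip 11 mm thick along the top 6 mm. About 35 g. Origin: at table level at the middle of the wall; y along the wall there (long way), x across its thickness, outwards (the two ends lie about 7 mm towards -x), z up.
- hammerstone: bystander: a grey rounded stone, 50 mm across, 36 mm high. Not part of either kit. Origin: centre of the underside.
- wall_sherd: bystander: a flat angular fired-clay sherd lying flat, about 52 x 46 mm, 9 mm thick. Not part of either kit. Origin: underside, near its centre.
- sample_jar: bystander: a small closed white plastic jar, 38 mm across, 46 mm high, standing. Not part of either kit. Origin: centre of the underside.
There are look-alikes about, which are no part of the job. Leave any turquoise look-alike of the pedestal_foot alone. What is shaped like the pot_handle but red is not meant.

How it is judged:
By the outcome, as a careful person would: the job done as asked, in the order asked, and still so for the second after the job is handed in, with the robot touching nothing.
It also fails if it takes over 122 s, if anything falls off the work surface, if the arm or the gripper's body presses on something with over 40 N, if the wrist force passes 120 N, or if a joint passes its speed limit or range.

## Working session

There is one attempt and no reset: what is moved stays moved. The work goes in short steps, Python scripts to look and compute and a tool call to move; the robot and the scene stay as the last step left them, time stands still between calls to the robot, and variables do not carry over. Pictures are saved under pics/ and viewed, at most 14 in all, crops included, and the job is handed in when it is done.

Besides the shell and the picture viewer there is one more tool, called by a JSON object that holds its "api" and its "payload", one argument or row to a line. arm_command: Moves the arm, as the interface text tells. Its arguments: {"type":"object","properties":{"motion":{"type":"array"},"jaw":{"type":"number"},"newtons":{"type":"number"}},"required":["motion"]}

```bash
ls; mkdir -p pics
cat > h.py <<'E'
import numpy as np, cv2
from scipy.spatial.transform import Rotation as R
from workcell import env
def cam(name,s=None):
    m=env.camera_model(name)
    if 'hand_eye' in m:
        s=s or env.state(); H=np.array(m['hand_eye']); T=np.eye(4)
        T[:3,:3]=R.from_euler('xyz',s['ee_rot'],degrees=True).as_matrix(); T[:3,3]=s['ee_pos']
        T=T@H; return m,T[:3,3],T[:3,:3]
    return m,np.array(m['eye']),np.array(m['rotation'])
def rays(m,uv):
    K=np.array([[m['fx'],0,m['cx']],[0,m['fy'],m['cy']],[0,0,1.]])
    p=cv2.undistortPoints(np.array(uv,float).reshape(-1,1,2),K,np.array([m['k1'],0,0,0,0.])).reshape(-1,2)
    return np.c_[p,np.ones(len(p))]
def toplane(c,uv,z):
    m,e,Rm=c; d=rays(m,uv)@Rm.T; return e+d*((z-e[2])/d[:,2])[:,None]
def cloud(c,depth):
    m,e,Rm=c; v,u=np.mgrid[:480,:640]; r=rays(m,np.c_[u.ravel(),v.ravel()])
    return (e+(r*depth.reshape(-1,1))@Rm.T).reshape(480,640,3)
E
python3 - <<'E'
from h import *
s=env.state(); print(s)
for n in ['top','side']:
    p,d=env.grab_frame(n); cv2.imwrite(f'pics/{n}0.png',p); np.save(f'{n}0.npy',d)
    c=cam(n);print(n,c[1],c[2])
    for t in ['tray_two','tray_three','loom_weight','whorl','pot_handle','pedestal_foot','rim_sherd','hammerstone','wall_sherd','sample_jar']:
        r=env.pinpoint(n,t)
        print(t,[(round(q['score'],2),np.round(q['location']),np.round(toplane(c,q['location'],0)[0][:2])) for q in r[:3]])
E
```

```text
pics
{'time_s': 0.0, 'qpos': array([ 7.43697748e+01,  1.83534448e+01,  8.97064313e+01,  1.60058034e-04,
        7.20423544e+01, -1.14823970e+00]), 'qvel': array([ 0.0322027 , -0.07434198, -0.09494809, -0.06882728,  0.00640112,
        0.03983361]), 'effort': array([ 3.72661947e-03, -4.12470961e+01, -2.31975496e+01,  7.30936881e-02,
        4.56154312e-02, -1.23239406e-04]), 'ee_pos': array([143.68765309, 556.27138882, 227.10199397]), 'ee_rot': array([-1.79897793e+02, -2.20075961e-03,  1.65517963e+02]), 'force': array([-0.01928436,  0.44231367,  0.19757926]), 'torque': array([0.03820529, 0.03097369, 0.04513371]), 'gripper_force': 0.0, 'gripper_width': 91.48080575477172}
top [ 382.24193288    9.01947657 1040.68267281] [-1.73546526e+02  9.95300771e-02 -8.99968746e+01]Traceback (most recent call last):
  File "<stdin>", line 8, in <module>
  File "h.py", line 16, in toplane
    m,e,Rm=c; d=rays(m,uv)@Rm.T; return e+d*((z-e[2])/d[:,2])[:,None]
                                                      ~^^^^^
IndexError: too many indices for array: array is 1-dimensional, but 2 were indexed
```

```bash
sed -i "s/return m,np.array(m\['eye'\]),np.array(m\['rotation'\])/return m,np.array(m['eye']),R.from_euler('xyz',m['rotation'],degrees=True).as_matrix()/" h.py
python3 - <<'E'
from h import *
for n in ['top']:
    p,d=env.grab_frame(n); cv2.imwrite(f'pics/{n}0.png',p); np.save(f'{n}0.npy',d)
    c=cam(n);P=cloud(c,d)
    print(env.camera_model(n), np.percentile(P[...,2][d>0],[5,25,50,75]))
    for t in ['tray_two','tray_three','loom_weight','whorl','pot_handle','pedestal_foot','rim_sherd','hammerstone','wall_sherd','sample_jar']:
        r=env.pinpoint(n,t)
        print(t,[(round(q['score'],2),np.round(q['location']),np.round(toplane(c,q['location'],0)[0][:2])) for q in r[:3]])
E
```

```text
{'fx': 554.9522433841693, 'fy': 554.9522433841693, 'cx': 323.7103083735374, 'cy': 246.95279852196293, 'k1': 0.025718131528368587, 'eye': array([ 382.24193288,    9.01947657, 1040.68267281]), 'rotation': array([-1.73546526e+02,  9.95300771e-02, -8.99968746e+01])} [-2.543237   -0.40268823  1.19127684  3.67562092]
tray_two []
tray_three [(0.66, array([193., 230.]), array([533., 259.]))]
loom_weight [(0.88, array([273., 210.]), array([570., 108.])), (0.28, array([329., 276.]), array([445.,   1.]))]
whorl [(0.82, array([386., 212.]), array([ 568., -107.]))]
pot_handle [(0.89, array([320., 330.]), array([345.,  18.])), (0.71, array([326., 214.]), array([562.,   6.]))]
pedestal_foot [(0.96, array([385., 271.]), array([ 455., -105.])), (0.66, array([407., 319.]), array([ 365., -144.]))]
rim_sherd [(0.47, array([330., 276.]), array([446.,  -0.])), (0.45, array([190., 230.]), array([533., 264.]))]
hammerstone [(0.76, array([273., 272.]), array([453., 106.]))]
wall_sherd [(0.93, array([275., 160.]), array([667., 104.]))]
sample_jar [(0.75, array([384., 164.]), array([ 660., -106.]))]
```

View pics/top0.png

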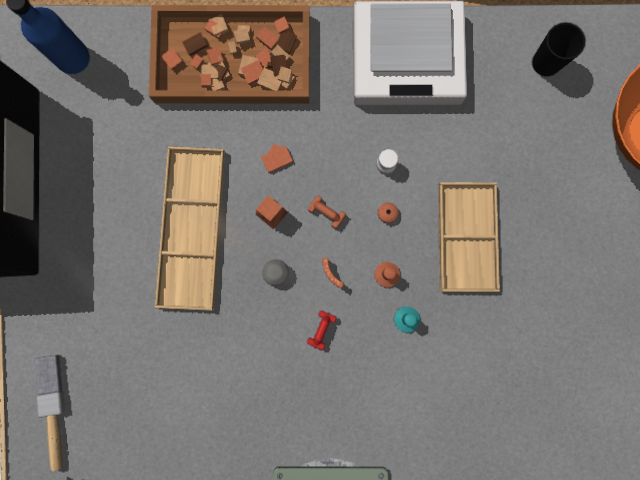

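The top view shows tray_three on the left at (190,230) and tray_two on the right at (470,238). The pieces are the loom weight (270,212), whorl (388,212), handle (327,212), foot (387,273) and rim sherd (332,274). The bystanders are the stone (275,272), flat sherd (278,158) and jar (388,160). The look-alikes, to be left alone, are red (321,330) and turquoise (406,320).

```bash
cat > meas.py <<'E'
from h import *
def seg(P,img,xy,r,zlo,zhi):
    "points within r of xy with z in range"
    k=(np.hypot(P[...,0]-xy[0],P[...,1]-xy[1])<r)&(P[...,2]>zlo)&(P[...,2]<zhi)
    return P[k]
def rect(pts): return cv2.minAreaRect(np.float32(pts[:,:2]))
E
python3 - <<'E'
from meas import *
c=cam('top'); d=np.load('top0.npy'); img=cv2.imread('pics/top0.png'); P=cloud(c,d)
for n,uv in dict(a=(240,240),b=(420,240),c=(330,240),d=(330,400)).items(): print(n,P[uv[1]-4:uv[1]+5,uv[0]-4:uv[0]+5,2].mean(),P[uv[1]-4:uv[1]+5,uv[0]-4:uv[0]+5,2].std())
hsv=cv2.cvtColor(img,cv2.COLOR_BGR2HSV)
for n,(box,lo,hi,z) in dict(three=((150,140,230,320),(12,60,90),(25,255,255),18),two=((430,175,510,300),(12,60,90),(25,255,255),18),
  loom=((250,190,295,235),(0,90,60),(12,255,255),0),whorl=((370,195,405,230),(0,90,60),(12,255,255),20),
  handle=((300,190,355,235),(0,90,60),(12,255,255),10),foot=((365,255,405,293),(0,90,60),(12,255,255),0),rim=((312,252,352,295),(0,90,60),(12,255,255),30)).items():
    l,t,r,b=box; m=np.zeros((480,640),np.uint8); m[t:b,l:r]=cv2.inRange(hsv,lo,hi)[t:b,l:r]
    uv=np.argwhere(m)[:,::-1]; X=toplane(c,uv,z)[:,:2]; q=P[m>0]; 
    print(n,len(uv),'rect',np.round(rect(X)[0]),np.round(rect(X)[1]),round(rect(X)[2],1),'zmax',np.percentile(q[:,2],[5,50,97]).round())
    zt=np.percentile(q[:,2],97)-7; h=q[q[:,2]>zt]; print('   top', len(h),h[:,:2].mean(0).round(1),'rect',[np.round(v,1) for v in rect(h)])
s=env.camera_model('wrist'); print(s)
E
```

```text
a 0.5309503408514356 1.927090451408061
b 0.8994225361144839 1.7605116790304316
c 0.5977919539874098 1.8528706954434737
d 13.030067076589841 114.90965242486483
three 8944 rect [536. 259.] [109. 304.] 87.3 zmax [ 3.  6. 20.]
   top 1454 [531.2 251.3] rect [array([531.3, 158.3]), array([312.6, 305.3]), np.float64(87.2)]
two 6492 rect [ 518. -257.] [110. 204.] 89.6 zmax [ 3.  6. 20.]
   top 1165 [ 515.  -253.2] rect [array([ 507. , -150.9]), array([213.7, 344.7]), np.float64(6.2)]
loom 566 rect [568. 112.] [51. 43.] 49.7 zmax [10. 55. 59.]
   top 358 [564.4 109.7] rect [array([564.6, 109.8]), array([34.3, 34. ]), np.float64(49.5)]
whorl 310 rect [ 562. -108.] [35. 36.] 89.4 zmax [12. 19. 24.]
   top 238 [ 562.9 -106.9] rect [array([476.8, -61.2]), array([ 35.1, 232.9]), np.float64(62.0)]
handle 430 rect [566.   6.] [67. 34.] 55.9 zmax [ 4. 22. 32.]
   top 168 [563.2   6.5] rect [array([482.8,  -1.1]), array([198.4,  38.4]), np.float64(5.2)]
foot 512 rect [ 449. -107.] [46. 47.] 44.6 zmax [ 5. 11. 52.]
   top 119 [ 448.5 -105.2] rect [array([422.1, -51.3]), array([ 20.7, 143.5]), np.float64(26.4)]
rim 211 rect [449.  -2.] [62. 18.] 32.5 zmax [ 2. 30. 34.]
   top 194 [448.5  -1.4] rect [array([430.1,  -5.5]), array([94.1, 34.1]), np.float64(3.1)]
{'fx': 407.26848154667914, 'fy': 407.26848154667914, 'cx': 322.1255651381361, 'cy': 235.42690252378497, 'k1': -0.052538916372137735, 'hand_eye': array([[ 3.35219469e-04, -9.71867167e-01, -2.35529398e-01,
         6.56568205e+01],
       [ 9.99999666e-01,  1.50180808e-04,  8.03566617e-04,
         1.33393544e-01],
       [-7.45588017e-04, -2.35529588e-01,  9.71866893e-01,
        -1.56283119e+02],
       [ 0.00000000e+00,  0.00000000e+00,  0.00000000e+00,
         1.00000000e+00]])}
```

{"api": "arm_command", "payload": {
  "motion": [
    {"offset":[0,0,-0.03],"spin":-0.1264},
    {"offset":[0,0,-0.03],"spin":-0.1264},
    {"offset":[-0.034,-0.0505,-0.005],"spin":0},
    {"offset":[-0.034,-0.0505,-0.005],"spin":0},
    {"offset":[-0.034,-0.0505,-0.005],"spin":0}
  ]
}}

```text
time_s: 1.27
ee_pos: [246.6, 403.8, 303.3]
ee_rot: [180.0, 0.0, -179.9]
force: [-0.1, -0.3, 0.6]
gripper_width: 91.2
gripper_force: 0.0
```

{"api": "arm_command", "payload": {
  "motion": [
    {"offset":[-0.034,-0.0505,-0.005],"spin":0},
    {"offset":[-0.034,-0.0505,-0.005],"spin":0},
    {"offset":[-0.034,-0.0505,-0.005],"spin":0},
    {"offset":[-0.034,-0.0505,-0.005],"spin":0},
    {"offset":[-0.034,-0.0505,-0.005],"spin":0}
  ]
}}

```text
time_s: 1.9
ee_pos: [416.6, 151.0, 328.5]
ee_rot: [180.0, 0.1, 180.0]
force: [1.0, 1.4, 0.1]
gripper_width: 90.9
gripper_force: 0.0
```

{"api": "arm_command", "payload": {
  "motion": [
    {"offset":[-0.034,-0.0505,-0.005],"spin":0},
    {"offset":[-0.034,-0.0505,-0.005],"spin":0},
    {"offset":[0,-0.0505,0],"spin":0},
    {"offset":[0,0,0],"spin":0},
    {"offset":[0,0,0],"spin":0}
  ]
}}

```text
time_s: 2.52
ee_pos: [483.7, 1.6, 338.0]
ee_rot: [180.0, 0.0, 180.0]
force: [0.8, 0.2, -0.7]
gripper_width: 91.3
gripper_force: 0.0
```

```bash
cat > wl.py <<'E'
import sys
from meas import *
tag=sys.argv[1]
s=env.state(); print(np.round(s['ee_pos'],1),np.round(s['ee_rot'],2),s['time_s'])
p,d=env.grab_frame('wrist'); c=cam('wrist',s); cv2.imwrite(f'pics/w{tag}.png',p); np.save(f'w{tag}.npy',d)
import pickle; pickle.dump(s,open(f'w{tag}.pkl','wb'))
P=cloud(c,d); 
hsv=cv2.cvtColor(p,cv2.COLOR_BGR2HSV)
clay=cv2.inRange(hsv,(0,90,50),(12,255,255))>0; wood=cv2.inRange(hsv,(12,50,80),(26,255,255))>0
near=lambda xy,r: np.hypot(P[...,0]-xy[0],P[...,1]-xy[1])<r
for n,xy,h in [('loom',(564.5,110),56),('whorl',(562.5,-107.5),20),('handle',(564,6.3),30),('foot',(448.7,-106),50),('rim',(448.5,-1.5),30)]:
    k=near(xy,45)&clay&(P[...,2]>h-9)&(P[...,2]<h+8); q=P[k]
    if len(q)<20: print(n,'few');continue
    (cx,cy),wh,a=rect(q); print(n,len(q),'z',np.median(q[:,2]).round(1),'mean',q[:,:2].mean(0).round(1),'rect',np.round((cx,cy),1),np.round(wh,1),round(a,1))
for n,xy in [('three',(534,259)),('two',(516.5,-257))]:
    k=near(xy,190)&wood&(P[...,2]>11)&(P[...,2]<26); q=P[k]; (cx,cy),wh,a=rect(q); print(n,len(q),np.round((cx,cy),1),np.round(wh,1),round(a,1))
E
python3 wl.py 0
```

```text
[483.7   1.6 338. ] [179.95   0.   179.98] 2.525
loom 785 z 55.5 mean [562.7 106. ] rect [563.9 110.3] [35.9 34.5] 50.4
whorl 695 z 18.6 mean [ 562.5 -106.6] rect [ 563.9 -107.7] [36.5 37. ] 21.7
handle 498 z 27.7 mean [563.4   7.2] rect [564.4   7.6] [53.1 15.9] 53.5
foot 344 z 48.8 mean [ 447.7 -105.3] rect [ 448.  -105.7] [21.6 21.1] 49.3
rim 431 z 29.5 mean [ 4.486e+02 -2.000e-01] rect [448.5  -1.5] [62.8 17.9] 31.5
three 2946 [490. 264.] [108.4 213.6] 87.4
two 2323 [ 515.5 -257.8] [107.9 198.8] 89.2
```

View pics/w0.png

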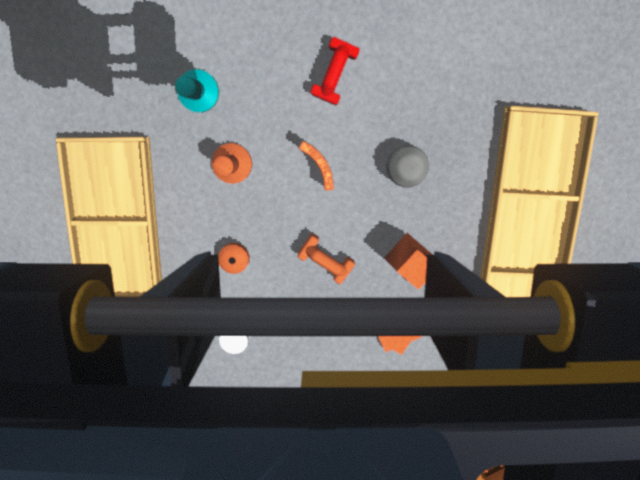

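The wrist view agrees with the top one: whorl (233,258), handle (327,258), loom weight (408,262), foot (231,163) and rim sherd (318,165), with the arc bulging right and up. I start with the loom weight.

{"api": "arm_command", "payload": {
  "motion": [
    {"offset":[-0.0268,0.0361,0.04],"spin":0},
    {"offset":[-0.0268,0.0361,0.04],"spin":0},
    {"offset":[-0.0267,0.0362,0.04],"spin":0},
    {"offset":[0,0,0.06],"spin":0.1745},
    {"offset":[0,0,0.05],"spin":0.1745}
  ],
  "jaw": 0.07
}}

```text
time_s: 3.2
ee_pos: [563.3, 112.1, 105.8]
ee_rot: [-180.0, -0.1, 159.9]
force: [-0.7, -0.5, -0.0]
gripper_width: 69.5
gripper_force: 0.0
```

{"api": "arm_command", "payload": {
  "motion": [
    {"offset":[0,0,0],"spin":0.1745},
    {"offset":[0,0,0],"spin":0.1745},
    {"offset":[0,0,0],"spin":0}
  ]
}}

```text
time_s: 3.58
ee_pos: [563.8, 111.3, 108.0]
ee_rot: [180.0, -0.0, 140.3]
force: [0.9, 0.4, -0.5]
gripper_width: 70.6
gripper_force: 0.0
```

Run:
```python
from h import *
s=env.state(); print(np.round(s['ee_pos'],1),np.round(s['ee_rot'],2),s['time_s'],s['gripper_width'])
p,d=env.grab_frame('wrist');cv2.imwrite('pics/w1.png',p)
```

```text
[563.8 111.3 108. ] [ 1.7998e+02 -1.0000e-02  1.4026e+02] 3.575 70.55683895084621
```

View pics/w1.png

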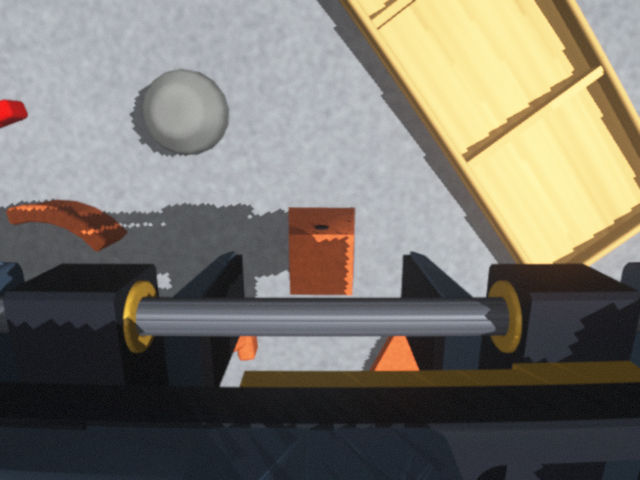

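The weight sits centred and square between the jaws at (322,250). Lowering and gripping.

{"api": "arm_command", "payload": {
  "motion": [
    {"offset":[0,0,0.05],"spin":0},
    {"offset":[0,0,0.037],"spin":0},
    {"offset":[0,0,0],"spin":0}
  ]
}}

```text
time_s: 4.0
ee_pos: [561.9, 109.9, 18.9]
ee_rot: [-179.7, -0.2, 140.2]
force: [-0.1, -0.0, 0.1]
gripper_width: 70.4
gripper_force: 0.0
```

{"api": "arm_command", "payload": {
  "motion": [
    {"offset":[0,0,0],"spin":0},
    {"offset":[0,0,0],"spin":0},
    {"offset":[0,0,0],"spin":0},
    {"offset":[0,0,0],"spin":0},
    {"offset":[0,0,0],"spin":0}
  ],
  "jaw": 0.02,
  "newtons": 25
}}

```text
time_s: 4.62
ee_pos: [564.9, 109.8, 22.3]
ee_rot: [179.9, 0.1, 140.0]
force: [-1.0, -0.5, 6.6]
gripper_width: 42.8
gripper_force: 25.0
```

{"api": "arm_command", "payload": {
  "motion": [
    {"offset":[0,0,-0.03],"spin":0},
    {"offset":[0,0,-0.05],"spin":0},
    {"offset":[0,0,-0.03],"spin":0},
    {"offset":[0,0,0],"spin":0}
  ]
}}

```text
time_s: 5.12
ee_pos: [565.5, 109.9, 133.2]
ee_rot: [179.8, 0.2, 140.0]
force: [0.5, -0.3, -2.0]
gripper_width: 42.1
gripper_force: 25.0
```

{"api": "arm_command", "payload": {
  "motion": [
    {"offset":[0,0,0],"spin":-0.1745},
    {"offset":[0,0,0],"spin":-0.1745},
    {"offset":[0,0,0],"spin":-0.1745},
    {"offset":[0,0,0],"spin":-0.1745},
    {"offset":[-0.004,-0.04,0],"spin":0}
  ]
}}

```text
time_s: 5.75
ee_pos: [566.9, 70.8, 128.6]
ee_rot: [180.0, -0.2, -179.7]
force: [-0.1, -0.3, -1.0]
gripper_width: 42.4
gripper_force: 25.0
```

{"api": "arm_command", "payload": {
  "motion": [
    {"offset":[0,-0.06,0],"spin":0},
    {"offset":[0,-0.06,0],"spin":0},
    {"offset":[0,-0.06,0],"spin":0},
    {"offset":[0,-0.06,0],"spin":0},
    {"offset":[0,-0.06,0],"spin":0}
  ]
}}

```text
time_s: 6.38
ee_pos: [566.8, -231.9, 128.6]
ee_rot: [179.9, -0.2, 180.0]
force: [1.5, 1.2, -1.0]
gripper_width: 42.6
gripper_force: 25.0
```

{"api": "arm_command", "payload": {
  "motion": [
    {"offset":[0,-0.028,0],"spin":0},
    {"offset":[0,0,0.03],"spin":0},
    {"offset":[0,0,0.04],"spin":0},
    {"offset":[0,0,0],"spin":0}
  ]
}}

```text
time_s: 6.88
ee_pos: [564.5, -256.8, 56.0]
ee_rot: [179.7, -0.6, 180.0]
force: [-0.8, 0.4, -1.1]
gripper_width: 42.6
gripper_force: 25.0
```

Run:
```python
from h import *
s=env.state(); print(np.round(s['ee_pos'],1),np.round(s['ee_rot'],2),s['time_s'],s['gripper_width'],s['force'])
p,d=env.grab_frame('wrist');cv2.imwrite('pics/w2.png',p)
```

```text
[ 564.5 -256.8   56. ] [179.72  -0.58 179.99] 6.875 42.613235395715755 [-0.80810198  0.43610436 -1.0935017 ]
```

View pics/w2.png

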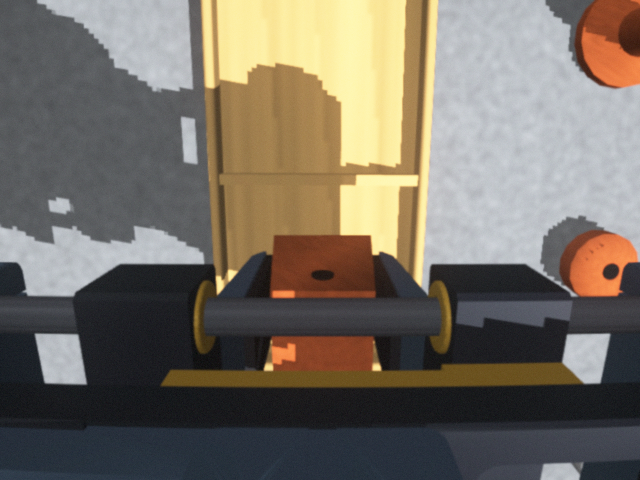

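The weight is held square, and the tray walls at columns 212 and 428 lie evenly either side of it. Lowering.

{"api": "arm_command", "payload": {
  "motion": [
    {"offset":[0,0,0.015],"spin":0},
    {"offset":[0,0,0.014],"spin":0},
    {"offset":[0,0,0.004],"spin":0},
    {"offset":[0,0,0],"spin":0},
    {"offset":[0,0,0],"spin":0}
  ]
}}

```text
time_s: 7.55
ee_pos: [568.4, -258.5, 28.2]
ee_rot: [-180.0, 0.0, -180.0]
force: [-0.2, 0.9, -1.0]
gripper_width: 42.6
gripper_force: 25.0
```

{"api": "arm_command", "payload": {
  "motion": [
    {"offset":[0,0,0],"spin":0},
    {"offset":[0,0,0],"spin":0}
  ]
}}

```text
time_s: 7.8
ee_pos: [568.2, -258.4, 28.0]
ee_rot: [-180.0, 0.0, 180.0]
force: [0.4, -0.2, -2.0]
gripper_width: 42.1
gripper_force: 25.0
```

{"api": "arm_command", "payload": {
  "motion": [
    {"offset":[0,0,0.001],"spin":0},
    {"offset":[0,0,0],"spin":0},
    {"offset":[0,0,0],"spin":0}
  ]
}}

```text
time_s: 8.18
ee_pos: [568.2, -258.4, 27.3]
ee_rot: [-180.0, 0.0, 180.0]
force: [0.0, -0.3, 4.0]
gripper_width: 42.7
gripper_force: 25.0
```

{"api": "arm_command", "payload": {
  "motion": [
    {"offset":[0,0,0],"spin":0},
    {"offset":[0,0,0],"spin":0},
    {"offset":[0,0,0],"spin":0}
  ],
  "jaw": 0.055
}}

```text
time_s: 8.55
ee_pos: [568.1, -258.3, 26.7]
ee_rot: [180.0, -0.0, 180.0]
force: [-0.2, 0.3, 0.6]
gripper_width: 55.2
gripper_force: 0.0
```

{"api": "arm_command", "payload": {
  "motion": [
    {"offset":[0,0,-0.02],"spin":0},
    {"offset":[0,0,-0.05],"spin":0},
    {"offset":[0,0,-0.053],"spin":0}
  ]
}}

```text
time_s: 8.93
ee_pos: [567.7, -258.2, 150.5]
ee_rot: [180.0, -0.1, -180.0]
force: [1.3, 0.2, -0.6]
gripper_width: 55.4
gripper_force: 0.0
```

{"api": "arm_command", "payload": {
  "motion": [
    {"offset":[0.002,0.0503,0],"spin":0},
    {"offset":[0.003,0.0503,0],"spin":0},
    {"offset":[0,0.0503,0],"spin":0},
    {"offset":[0,0,0.04],"spin":0},
    {"offset":[0,0,0.04],"spin":0}
  ]
}}

```text
time_s: 9.55
ee_pos: [563.6, -106.6, 69.7]
ee_rot: [-180.0, 0.1, -179.9]
force: [0.0, -0.7, 0.6]
gripper_width: 54.9
gripper_force: 0.0
```

{"api": "arm_command", "payload": {
  "motion": [
    {"offset":[0,0,0.02],"spin":0},
    {"offset":[0,0,0.02],"spin":0},
    {"offset":[0,0,0.01],"spin":0},
    {"offset":[0,0,0.003],"spin":0},
    {"offset":[0,0,0],"spin":0}
  ]
}}

```text
time_s: 10.18
ee_pos: [563.5, -107.5, 17.3]
ee_rot: [-180.0, 0.0, 180.0]
force: [-1.2, 0.5, 0.7]
gripper_width: 55.2
gripper_force: 0.0
```

{"api": "arm_command", "payload": {
  "motion": [
    {"offset":[0,0,0],"spin":0},
    {"offset":[0,0,0],"spin":0},
    {"offset":[0,0,0],"spin":0},
    {"offset":[0,0,0],"spin":0},
    {"offset":[0,0,0],"spin":0}
  ],
  "jaw": 0.02,
  "newtons": 15
}}

```text
time_s: 10.8
ee_pos: [563.5, -107.5, 17.5]
ee_rot: [-180.0, 0.1, -180.0]
force: [-1.4, 0.8, 4.6]
gripper_width: 37.1
gripper_force: 15.0
```

{"api": "arm_command", "payload": {
  "motion": [
    {"offset":[0,0,-0.03],"spin":0},
    {"offset":[0,0,-0.04],"spin":0},
    {"offset":[0,0,-0.03],"spin":0},
    {"offset":[0.0317,-0.0501,0],"spin":0},
    {"offset":[0.0317,-0.0501,0],"spin":0}
  ]
}}

```text
time_s: 11.42
ee_pos: [499.2, -208.3, 116.9]
ee_rot: [-180.0, 0.0, -179.9]
force: [1.2, -0.9, -0.9]
gripper_width: 37.2
gripper_force: 15.0
```

{"api": "arm_command", "payload": {
  "motion": [
    {"offset":[0.0317,-0.0501,0],"spin":0},
    {"offset":[0,0,0.02],"spin":0},
    {"offset":[0,0,0.04],"spin":0},
    {"offset":[0,0,0.015],"spin":0},
    {"offset":[0,0,0],"spin":0}
  ]
}}

```text
time_s: 12.05
ee_pos: [467.5, -257.3, 41.0]
ee_rot: [179.9, -0.1, -180.0]
force: [0.9, -0.8, -0.3]
gripper_width: 37.1
gripper_force: 15.0
```

Run:
```python
from h import *
s=env.state(); print(np.round(s['ee_pos'],1),np.round(s['ee_rot'],2),s['time_s'],s['gripper_width'],s['force'])
p,d=env.grab_frame('wrist');cv2.imwrite('pics/w3.png',p)
```

```text
[ 467.5 -257.3   41. ] [ 1.7992e+02 -1.3000e-01 -1.7999e+02] 12.05 37.07242768340789 [ 0.86456409 -0.78197743 -0.29812092]
```

View pics/w3.png

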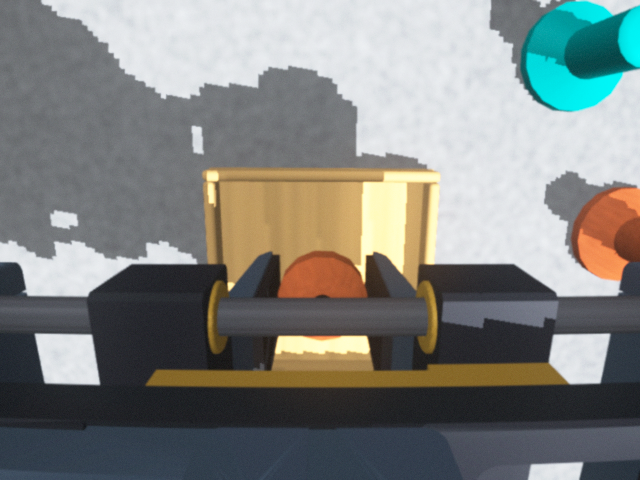

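The whorl hangs level between the walls at columns 212 and 430. Setting it down.

{"api": "arm_command", "payload": {
  "motion": [
    {"offset":[0,0,0.012],"spin":0},
    {"offset":[0,0,0.006],"spin":0},
    {"offset":[0,0,0.0015],"spin":0},
    {"offset":[0,0,0],"spin":0},
    {"offset":[0,0,0],"spin":0}
  ]
}}

```text
time_s: 12.72
ee_pos: [468.2, -257.9, 22.6]
ee_rot: [-180.0, 0.0, -180.0]
force: [0.4, 0.1, -0.3]
gripper_width: 37.1
gripper_force: 15.0
```

{"api": "arm_command", "payload": {
  "motion": [
    {"offset":[0,0,0],"spin":0},
    {"offset":[0,0,0],"spin":0},
    {"offset":[0,0,0],"spin":0}
  ],
  "jaw": 0.05
}}

```text
time_s: 13.1
ee_pos: [468.0, -257.8, 22.4]
ee_rot: [180.0, 0.0, 180.0]
force: [0.2, 0.3, -0.5]
gripper_width: 50.0
gripper_force: 0.0
```

{"api": "arm_command", "payload": {
  "motion": [
    {"offset":[0,0,-0.02],"spin":0},
    {"offset":[0,0,-0.05],"spin":0},
    {"offset":[0,0,-0.05],"spin":0},
    {"offset":[0,0,0],"spin":0},
    {"offset":[0,0,0],"spin":0}
  ]
}}

```text
time_s: 13.72
ee_pos: [467.5, -257.4, 141.9]
ee_rot: [180.0, -0.0, 180.0]
force: [0.1, -0.3, 0.2]
gripper_width: 50.1
gripper_force: 0.0
```

{"api": "arm_command", "payload": {
  "motion": [
    {"offset":[0.0066,0.0508,0],"spin":0},
    {"offset":[0.0066,0.0507,0],"spin":0},
    {"offset":[0.0066,0.0507,0],"spin":0},
    {"offset":[0,0,0.03],"spin":0},
    {"offset":[0,0,0.03],"spin":0}
  ]
}}

```text
time_s: 14.35
ee_pos: [447.2, -104.5, 80.5]
ee_rot: [180.0, -0.1, -179.9]
force: [1.1, -0.2, -0.8]
gripper_width: 49.9
gripper_force: 0.0
```

{"api": "arm_command", "payload": {
  "motion": [
    {"offset":[0,0,0.025],"spin":0},
    {"offset":[0,0,0.015],"spin":0},
    {"offset":[0,0,0.008],"spin":0},
    {"offset":[0,0,0.0025],"spin":0},
    {"offset":[0,0,0],"spin":0}
  ]
}}

```text
time_s: 14.98
ee_pos: [448.3, -105.6, 31.9]
ee_rot: [180.0, -0.0, 180.0]
force: [-0.5, 0.4, -0.7]
gripper_width: 50.0
gripper_force: 0.0
```

{"api": "arm_command", "payload": {
  "motion": [
    {"offset":[0,0,0],"spin":0},
    {"offset":[0,0,0],"spin":0},
    {"offset":[0,0,0],"spin":0},
    {"offset":[0,0,0],"spin":0},
    {"offset":[0,0,0],"spin":0}
  ],
  "jaw": 0.01,
  "newtons": 20
}}

```text
time_s: 15.6
ee_pos: [448.4, -105.6, 32.2]
ee_rot: [-180.0, 0.0, 180.0]
force: [-1.6, 0.1, 3.9]
gripper_width: 21.2
gripper_force: 20.0
```

{"api": "arm_command", "payload": {
  "motion": [
    {"offset":[0,0,-0.03],"spin":0},
    {"offset":[0,0,-0.04],"spin":0},
    {"offset":[0,0,-0.025],"spin":0},
    {"offset":[0.0018,0.053,0],"spin":0},
    {"offset":[0.0018,0.053,0],"spin":0}
  ]
}}

```text
time_s: 16.23
ee_pos: [444.6, 1.2, 127.1]
ee_rot: [180.0, 0.0, 179.9]
force: [0.4, 0.3, -0.5]
gripper_width: 21.6
gripper_force: 20.0
```

{"api": "arm_command", "payload": {
  "motion": [
    {"offset":[0.0018,0.053,0],"spin":0},
    {"offset":[0.0018,0.053,0],"spin":0},
    {"offset":[0.0018,0.053,0],"spin":0},
    {"offset":[0.0018,0.053,0],"spin":0},
    {"offset":[0.0018,0.0532,0],"spin":0}
  ]
}}

```text
time_s: 16.85
ee_pos: [435.1, 267.3, 126.7]
ee_rot: [-180.0, -0.0, -180.0]
force: [0.7, 0.6, -1.0]
gripper_width: 21.3
gripper_force: 20.0
```

{"api": "arm_command", "payload": {
  "motion": [
    {"offset":[0,0,0.03],"spin":0},
    {"offset":[0,0,0.025],"spin":0},
    {"offset":[0,0,0.01],"spin":0},
    {"offset":[0,0,0],"spin":0},
    {"offset":[0,0,0],"spin":0}
  ]
}}

```text
time_s: 17.48
ee_pos: [436.3, 265.8, 62.8]
ee_rot: [179.9, 0.1, 180.0]
force: [-0.2, -0.3, -0.7]
gripper_width: 21.7
gripper_force: 20.0
```

Run:
```python
from h import *
s=env.state(); print(np.round(s['ee_pos'],1),np.round(s['ee_rot'],2),s['time_s'],s['gripper_width'],s['force'])
p,d=env.grab_frame('wrist');cv2.imwrite('pics/w4.png',p)
```

```text
[436.3 265.8  62.8] [1.7994e+02 9.0000e-02 1.7998e+02] 17.475 21.699201902423574 [-0.24298419 -0.29665154 -0.74585623]
```

View pics/w4.png

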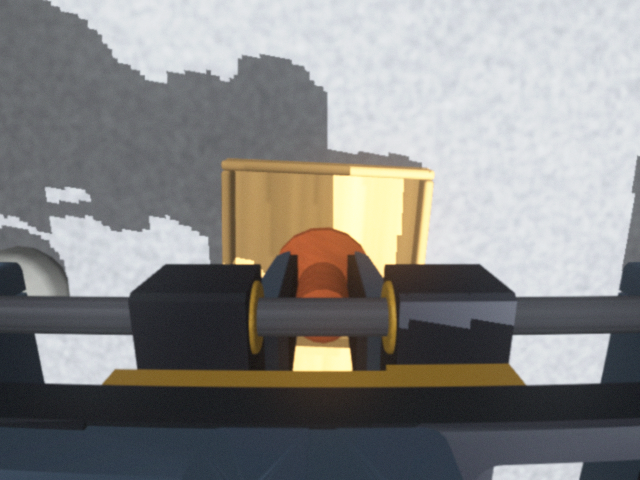

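The foot hangs upright and centred between the walls at columns 228 and 425. Setting it down.

{"api": "arm_command", "payload": {
  "motion": [
    {"offset":[0,0,0.014],"spin":0},
    {"offset":[0,0,0.008],"spin":0},
    {"offset":[0,0,0.0023],"spin":0},
    {"offset":[0,0,0],"spin":0},
    {"offset":[0,0,0],"spin":0}
  ]
}}

```text
time_s: 18.15
ee_pos: [435.8, 265.7, 37.6]
ee_rot: [180.0, 0.0, 180.0]
force: [-0.2, -0.7, -0.9]
gripper_width: 21.1
gripper_force: 20.0
```

{"api": "arm_command", "payload": {
  "motion": [
    {"offset":[0,0,0],"spin":0},
    {"offset":[0,0,0],"spin":0},
    {"offset":[0,0,0],"spin":0}
  ],
  "jaw": 0.042
}}

```text
time_s: 18.52
ee_pos: [435.7, 265.7, 37.7]
ee_rot: [180.0, 0.0, 180.0]
force: [1.0, 0.3, 0.2]
gripper_width: 41.8
gripper_force: 0.0
```

{"api": "arm_command", "payload": {
  "motion": [
    {"offset":[0,0,-0.02],"spin":0},
    {"offset":[0,0,-0.05],"spin":0},
    {"offset":[0,0,-0.04],"spin":0},
    {"offset":[0,0,0],"spin":0}
  ]
}}

```text
time_s: 19.02
ee_pos: [437.5, 266.7, 150.9]
ee_rot: [179.8, 0.4, 180.0]
force: [-0.6, -0.3, -0.4]
gripper_width: 41.8
gripper_force: 0.0
```

{"api": "arm_command", "payload": {
  "motion": [
    {"offset":[-0.0257,-0.0517,0],"spin":0},
    {"offset":[-0.0257,-0.0517,0],"spin":0},
    {"offset":[-0.0257,-0.0517,0],"spin":0},
    {"offset":[-0.0257,-0.0517,0],"spin":0},
    {"offset":[-0.0258,-0.0516,0],"spin":0}
  ]
}}

```text
time_s: 19.65
ee_pos: [564.2, 5.5, 146.3]
ee_rot: [180.0, -0.1, 180.0]
force: [0.7, 0.6, 0.1]
gripper_width: 42.3
gripper_force: 0.0
```

{"api": "arm_command", "payload": {
  "motion": [
    {"offset":[0,0,0],"spin":0.1833},
    {"offset":[0,0,0],"spin":0.1833},
    {"offset":[0,0,0],"spin":0.1833},
    {"offset":[0,0,0],"spin":0.1833},
    {"offset":[0,0,0],"spin":0.1833}
  ]
}}

```text
time_s: 20.27
ee_pos: [563.4, 7.2, 146.2]
ee_rot: [-179.9, -0.1, 127.1]
force: [-0.4, 0.4, 0.7]
gripper_width: 42.0
gripper_force: 0.0
```

{"api": "arm_command", "payload": {
  "motion": [
    {"offset":[0,0,0],"spin":0.1833},
    {"offset":[0,0,0],"spin":0.1833},
    {"offset":[0,0,0],"spin":0.1833},
    {"offset":[0,0,0],"spin":0.1833},
    {"offset":[0,0,0],"spin":0.1833}
  ]
}}

```text
time_s: 20.9
ee_pos: [563.4, 7.3, 146.2]
ee_rot: [-179.9, 0.0, 74.6]
force: [-0.9, 0.4, -0.0]
gripper_width: 42.2
gripper_force: 0.0
```

{"api": "arm_command", "payload": {
  "motion": [
    {"offset":[0,0,0],"spin":0.1833},
    {"offset":[0,0,0],"spin":0.1833},
    {"offset":[0,0,0],"spin":0},
    {"offset":[0,0,0],"spin":0},
    {"offset":[0,0,0],"spin":0}
  ]
}}

```text
time_s: 21.52
ee_pos: [564.1, 7.2, 147.3]
ee_rot: [-180.0, 0.0, 54.1]
force: [0.2, 0.3, -0.8]
gripper_width: 41.6
gripper_force: 0.0
```

Run:
```python
from meas import *
s=env.state(); print(np.round(s['ee_pos'],1),np.round(s['ee_rot'],2),s['time_s'])
p,d=env.grab_frame('wrist');cv2.imwrite('pics/w5.png',p);c=cam('wrist',s);P=cloud(c,d)
hsv=cv2.cvtColor(p,cv2.COLOR_BGR2HSV); clay=cv2.inRange(hsv,(0,90,50),(12,255,255))>0
k=clay&(np.hypot(P[...,0]-564,P[...,1]-7)<42)
for lo,hi in [(4,36),(23,36)]:
    q=P[k&(P[...,2]>lo)&(P[...,2]<hi)]; print(len(q),[np.round(v,1) for v in rect(q)])
```

```text
[564.1   7.2 147.3] [-1.7998e+02  1.0000e-02  5.4060e+01] 21.525
2805 [array([565.2,   7. ]), array([67.1, 33.5]), np.float64(55.7)]
1314 [array([565.4,   6.9]), array([49.3, 15.2]), np.float64(55.8)]
```

View pics/w5.png

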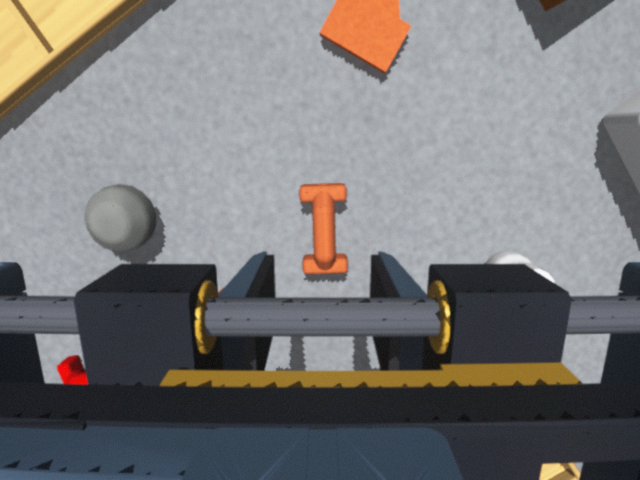

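The handle lies at (324,228), almost square to the jaws. It measures 67 x 33.5 mm and is turned about 1.6° from them, so I correct that, lower and grip.

{"api": "arm_command", "payload": {
  "motion": [
    {"offset":[0.0005,0.0009,0],"spin":-0.028},
    {"offset":[0,0,0.03],"spin":0},
    {"offset":[0,0,0.04],"spin":0},
    {"offset":[0,0,0.025],"spin":0},
    {"offset":[0,0,0.01],"spin":0}
  ],
  "jaw": 0.055
}}

```text
time_s: 22.2
ee_pos: [564.5, 7.1, 41.3]
ee_rot: [-179.9, 0.1, 55.6]
force: [-0.1, -0.6, 0.3]
gripper_width: 54.9
gripper_force: 0.0
```

{"api": "arm_command", "payload": {
  "motion": [
    {"offset":[0,0,0.01],"spin":0},
    {"offset":[0,0,0.004],"spin":0},
    {"offset":[0,0,0],"spin":0},
    {"offset":[0,0,0],"spin":0}
  ]
}}

```text
time_s: 22.7
ee_pos: [565.7, 7.1, 29.3]
ee_rot: [179.9, -0.0, 55.6]
force: [0.1, 0.6, -0.9]
gripper_width: 55.1
gripper_force: 0.0
```

{"api": "arm_command", "payload": {
  "motion": [
    {"offset":[0,0,0],"spin":0},
    {"offset":[0,0,0],"spin":0},
    {"offset":[0,0,0],"spin":0},
    {"offset":[0,0,0],"spin":0},
    {"offset":[0,0,0],"spin":0}
  ],
  "jaw": 0.005,
  "newtons": 20
}}

```text
time_s: 23.32
ee_pos: [565.3, 7.1, 28.7]
ee_rot: [180.0, -0.0, 55.6]
force: [-0.5, -0.6, -0.5]
gripper_width: 15.4
gripper_force: 20.0
```

{"api": "arm_command", "payload": {
  "motion": [
    {"offset":[0,0,-0.03],"spin":0},
    {"offset":[0,0,-0.06],"spin":0},
    {"offset":[0,0,0],"spin":-0.1847},
    {"offset":[0,0,0],"spin":-0.1847},
    {"offset":[0,0,0],"spin":-0.1847}
  ]
}}

```text
time_s: 23.95
ee_pos: [565.0, 7.1, 118.7]
ee_rot: [-180.0, -0.0, 87.7]
force: [-0.4, 1.0, -0.6]
gripper_width: 15.3
gripper_force: 20.0
```

{"api": "arm_command", "payload": {
  "motion": [
    {"offset":[0.0505,-0.0083,0],"spin":0},
    {"offset":[0.0505,-0.0083,0],"spin":0},
    {"offset":[0.0505,-0.0083,0],"spin":0},
    {"offset":[0.0505,-0.0083,0],"spin":0},
    {"offset":[0.0505,-0.0083,0],"spin":0}
  ]
}}

```text
time_s: 24.58
ee_pos: [535.1, 262.8, 118.5]
ee_rot: [-180.0, 0.0, 87.3]
force: [0.0, 0.4, -0.4]
gripper_width: 15.2
gripper_force: 20.0
```

{"api": "arm_command", "payload": {
  "motion": [
    {"offset":[0,0,0.03],"spin":0},
    {"offset":[0,0,0.02],"spin":0},
    {"offset":[0,0,0],"spin":0},
    {"offset":[0,0,0],"spin":0},
    {"offset":[0,0,0],"spin":0}
  ]
}}

```text
time_s: 25.2
ee_pos: [536.3, 261.4, 69.8]
ee_rot: [179.9, -0.1, 87.3]
force: [0.0, -0.0, 0.2]
gripper_width: 15.5
gripper_force: 20.0
```

Run:
```python
from h import *
s=env.state(); print(np.round(s['ee_pos'],1),np.round(s['ee_rot'],2),s['time_s'],s['gripper_width'],s['force'])
p,d=env.grab_frame('wrist');cv2.imwrite('pics/w6.png',p)
```

```text
[536.3 261.4  69.8] [ 1.7989e+02 -6.0000e-02  8.7300e+01] 25.2 15.505583354893295 [ 0.04503514 -0.04345544  0.22649956]
```

View pics/w6.png

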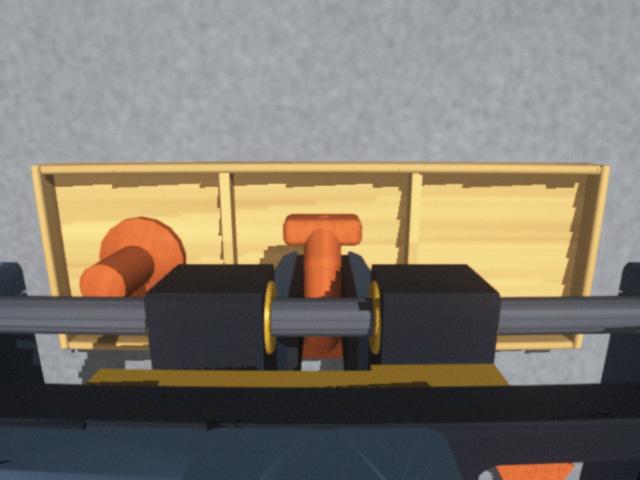

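The foot stands in the left compartment, and the handle hangs centred over the middle one between the dividers at columns 226 and 412.

{"api": "arm_command", "payload": {
  "motion": [
    {"offset":[0,0,0.02],"spin":0},
    {"offset":[0,0,0.01],"spin":0},
    {"offset":[0,0,0.0042],"spin":0},
    {"offset":[0,0,0],"spin":0},
    {"offset":[0,0,0],"spin":0}
  ]
}}

```text
time_s: 25.88
ee_pos: [536.0, 261.5, 35.0]
ee_rot: [179.9, -0.0, 87.3]
force: [-0.2, -0.3, 0.0]
gripper_width: 15.8
gripper_force: 20.0
```

{"api": "arm_command", "payload": {
  "motion": [
    {"offset":[0,0,0],"spin":0},
    {"offset":[0,0,0],"spin":0},
    {"offset":[0,0,0],"spin":0}
  ],
  "jaw": 0.036
}}

```text
time_s: 26.25
ee_pos: [535.7, 261.3, 34.6]
ee_rot: [180.0, -0.0, 87.3]
force: [0.6, -0.4, -0.4]
gripper_width: 35.9
gripper_force: 0.0
```

{"api": "arm_command", "payload": {
  "motion": [
    {"offset":[0,0,-0.02],"spin":0},
    {"offset":[0,0,-0.05],"spin":0},
    {"offset":[0,0,-0.045],"spin":0},
    {"offset":[0,0,0],"spin":0}
  ]
}}

```text
time_s: 26.75
ee_pos: [537.9, 262.4, 153.7]
ee_rot: [179.5, -0.2, 87.3]
force: [0.8, 0.0, -0.2]
gripper_width: 36.2
gripper_force: 0.0
```

{"api": "arm_command", "payload": {
  "motion": [
    {"offset":[-0.0527,-0.0154,0],"spin":0},
    {"offset":[-0.0527,-0.0154,0],"spin":0},
    {"offset":[-0.0527,-0.0154,0],"spin":0},
    {"offset":[-0.0527,-0.0154,0],"spin":0},
    {"offset":[-0.0526,-0.0152,0],"spin":0}
  ]
}}

```text
time_s: 27.38
ee_pos: [445.1, 0.3, 148.6]
ee_rot: [-179.9, 0.0, 87.4]
force: [1.2, -0.0, -0.1]
gripper_width: 36.2
gripper_force: 0.0
```

{"api": "arm_command", "payload": {
  "motion": [
    {"offset":[0,0,0],"spin":0.161},
    {"offset":[0,0,0],"spin":0.161},
    {"offset":[0,0,0],"spin":0.161},
    {"offset":[0,0,0],"spin":0.161},
    {"offset":[0,0,0],"spin":0.161}
  ]
}}

```text
time_s: 28.0
ee_pos: [445.8, 1.7, 148.4]
ee_rot: [-179.9, 0.1, 40.9]
force: [-0.0, 0.4, 0.6]
gripper_width: 36.0
gripper_force: 0.0
```

{"api": "arm_command", "payload": {
  "motion": [
    {"offset":[0,0,0],"spin":0.161},
    {"offset":[0,0,0],"spin":0},
    {"offset":[0,0,0],"spin":0},
    {"offset":[0,0,0],"spin":0}
  ]
}}

```text
time_s: 28.5
ee_pos: [446.4, 1.8, 149.2]
ee_rot: [-180.0, 0.0, 32.0]
force: [0.1, -1.0, 0.2]
gripper_width: 36.0
gripper_force: 0.0
```

Run:
```python
from meas import *
s=env.state(); print(np.round(s['ee_pos'],1),np.round(s['ee_rot'],2),s['time_s'])
p,d=env.grab_frame('wrist');cv2.imwrite('pics/w7.png',p);c=cam('wrist',s);P=cloud(c,d)
hsv=cv2.cvtColor(p,cv2.COLOR_BGR2HSV); clay=cv2.inRange(hsv,(0,90,50),(12,255,255))>0
k=clay&(np.hypot(P[...,0]-447,P[...,1])<42)
q=P[k&(P[...,2]>24)&(P[...,2]<36)]; print(len(q),[np.round(v,1) for v in rect(q)],np.median(q[:,2]),q.mean(0))
```

```text
[446.4   1.8 149.2] [-1.7998e+02  2.0000e-02  3.2050e+01] 28.5
1024 [array([449.1,  -1.9]), array([63.1, 17.9]), np.float64(32.0)] 29.24658027791571 [4.50707166e+02 2.20658919e-01 2.91595179e+01]
```

View pics/w7.png

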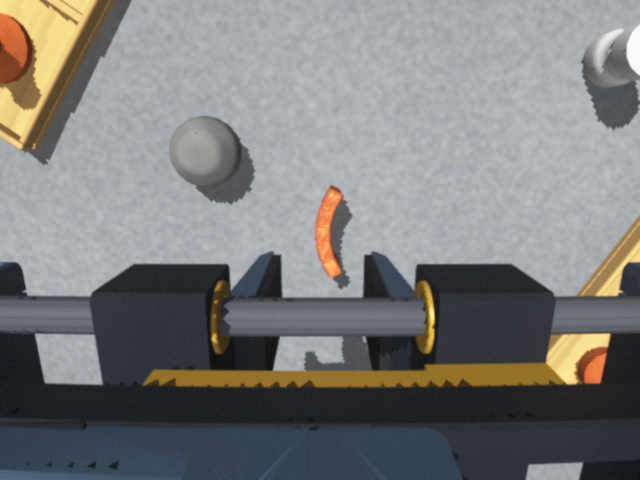

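The rim sherd sits at (328,232), centred between the jaws and square to them. Lowering and gripping.

{"api": "arm_command", "payload": {
  "motion": [
    {"offset":[0,0,0.04],"spin":0},
    {"offset":[0,0,0.04],"spin":0},
    {"offset":[0,0,0.025],"spin":0},
    {"offset":[0,0,0.015],"spin":0},
    {"offset":[0,0,0.0075],"spin":0}
  ]
}}

```text
time_s: 29.18
ee_pos: [446.2, 1.8, 21.2]
ee_rot: [-180.0, 0.1, 32.0]
force: [0.4, -0.1, -0.1]
gripper_width: 36.0
gripper_force: 0.0
```

{"api": "arm_command", "payload": {
  "motion": [
    {"offset":[0,0,0.002],"spin":0},
    {"offset":[0,0,0],"spin":0},
    {"offset":[0,0,0],"spin":0}
  ]
}}

```text
time_s: 29.55
ee_pos: [447.0, 1.8, 20.5]
ee_rot: [180.0, -0.1, 32.0]
force: [0.6, 1.0, 0.3]
gripper_width: 36.0
gripper_force: 0.0
```

{"api": "arm_command", "payload": {
  "motion": [
    {"offset":[0,0,0],"spin":0},
    {"offset":[0,0,0],"spin":0},
    {"offset":[0,0,0],"spin":0},
    {"offset":[0,0,0],"spin":0},
    {"offset":[0,0,0],"spin":0}
  ],
  "jaw": 0.004,
  "newtons": 15
}}

```text
time_s: 30.18
ee_pos: [446.6, 1.8, 20.0]
ee_rot: [180.0, -0.0, 32.0]
force: [-0.7, 0.2, 2.4]
gripper_width: 13.0
gripper_force: 14.5
```

{"api": "arm_command", "payload": {
  "motion": [
    {"offset":[0,0,-0.03],"spin":0},
    {"offset":[0,0,-0.04],"spin":0},
    {"offset":[0,0,-0.04],"spin":0},
    {"offset":[0,0,0],"spin":0}
  ]
}}

```text
time_s: 30.68
ee_pos: [448.6, 1.7, 132.5]
ee_rot: [179.8, -0.3, 32.0]
force: [0.4, -0.6, -0.5]
gripper_width: 12.7
gripper_force: 14.6
```

{"api": "arm_command", "payload": {
  "motion": [
    {"offset":[0,0,0],"spin":-0.161},
    {"offset":[0,0,0],"spin":-0.161},
    {"offset":[0,0,0],"spin":-0.161},
    {"offset":[0,0,0],"spin":-0.161},
    {"offset":[0,0,0],"spin":-0.161}
  ]
}}

```text
time_s: 31.3
ee_pos: [445.5, 1.8, 128.4]
ee_rot: [-179.8, 0.0, 78.4]
force: [0.6, 0.0, -0.6]
gripper_width: 12.6
gripper_force: 14.6
```

{"api": "arm_command", "payload": {
  "motion": [
    {"offset":[0,0,0],"spin":-0.161},
    {"offset":[0.0439,0.0293,0],"spin":0},
    {"offset":[0.0439,0.0293,0],"spin":0},
    {"offset":[0.0439,0.0293,0],"spin":0},
    {"offset":[0.0439,0.0293,0],"spin":0}
  ]
}}

```text
time_s: 31.92
ee_pos: [571.8, 172.8, 128.0]
ee_rot: [-179.8, 0.1, 87.3]
force: [0.4, -0.9, 0.6]
gripper_width: 12.8
gripper_force: 14.6
```

{"api": "arm_command", "payload": {
  "motion": [
    {"offset":[0.0439,0.0293,0],"spin":0},
    {"offset":[0.0438,0.0294,0],"spin":0},
    {"offset":[0,0,0.04],"spin":0},
    {"offset":[0,0,0.03],"spin":0},
    {"offset":[0,0,0],"spin":0}
  ]
}}

```text
time_s: 32.55
ee_pos: [631.7, 255.6, 55.3]
ee_rot: [-179.5, 0.2, 87.3]
force: [0.0, 0.2, 0.4]
gripper_width: 12.5
gripper_force: 14.6
```

{"api": "arm_command", "payload": {
  "motion": [
    {"offset":[0,0,0],"spin":0},
    {"offset":[0,0,0],"spin":0}
  ]
}}

```text
time_s: 32.8
ee_pos: [635.5, 256.7, 61.6]
ee_rot: [179.8, -0.1, 87.3]
force: [0.8, 0.4, -0.1]
gripper_width: 12.4
gripper_force: 14.6
```

Run:
```python
from h import *
s=env.state(); print(np.round(s['ee_pos'],1),np.round(s['ee_rot'],2),s['time_s'],s['gripper_width'],s['force'])
p,d=env.grab_frame('wrist');cv2.imwrite('pics/w8.png',p)
```

```text
[635.5 256.7  61.6] [ 1.7985e+02 -7.0000e-02  8.7310e+01] 32.8 12.389597395432 [ 0.78942206  0.42312549 -0.13810045]
```

View pics/w8.png

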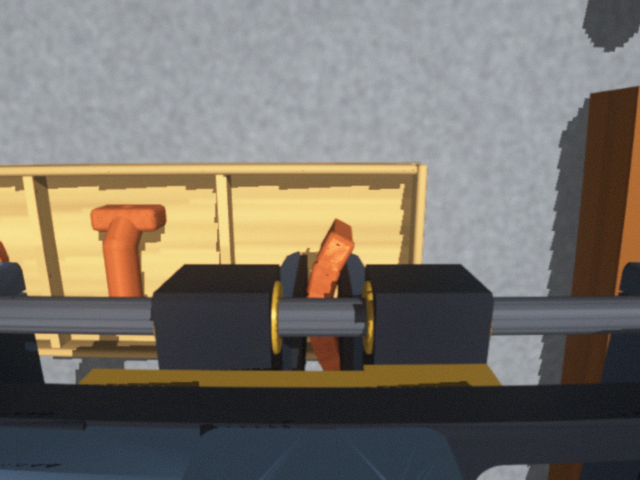

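The handle stands in the middle compartment. The sherd is held upright and lies about midway between the divider (224) and the end wall (418). Setting it down.

{"api": "arm_command", "payload": {
  "motion": [
    {"offset":[0,0,0.02],"spin":0},
    {"offset":[0,0,0.01],"spin":0},
    {"offset":[0,0,0.003],"spin":0},
    {"offset":[0,0,0.0016],"spin":0},
    {"offset":[0,0,0],"spin":0}
  ]
}}

```text
time_s: 33.48
ee_pos: [634.9, 256.7, 25.8]
ee_rot: [180.0, -0.0, 87.3]
force: [0.1, -0.7, -0.2]
gripper_width: 12.7
gripper_force: 14.6
```

{"api": "arm_command", "payload": {
  "motion": [
    {"offset":[0,0,0],"spin":0},
    {"offset":[0,0,0],"spin":0},
    {"offset":[0,0,0],"spin":0}
  ]
}}

```text
time_s: 33.85
ee_pos: [634.6, 256.6, 25.5]
ee_rot: [180.0, -0.0, 87.3]
force: [0.4, 0.3, -0.5]
gripper_width: 12.4
gripper_force: 14.6
```

{"api": "arm_command", "payload": {
  "motion": [
    {"offset":[0,0,0],"spin":0},
    {"offset":[0,0,0],"spin":0},
    {"offset":[0,0,0],"spin":0},
    {"offset":[0,0,0],"spin":0}
  ],
  "jaw": 0.036
}}

```text
time_s: 34.35
ee_pos: [634.6, 256.6, 25.4]
ee_rot: [180.0, -0.0, 87.3]
force: [-0.4, 0.5, -0.9]
gripper_width: 35.7
gripper_force: 0.0
```

{"api": "arm_command", "payload": {
  "motion": [
    {"offset":[0,0,-0.02],"spin":0},
    {"offset":[0,0,-0.05],"spin":0},
    {"offset":[0,0,-0.06],"spin":0},
    {"offset":[0,0,-0.06],"spin":0}
  ]
}}

```text
time_s: 34.85
ee_pos: [634.3, 256.5, 217.1]
ee_rot: [-180.0, -0.0, 87.3]
force: [1.4, 0.6, 0.4]
gripper_width: 36.0
gripper_force: 0.0
```

{"api": "arm_command", "payload": {
  "motion": [
    {"offset":[-0.06,0,-0.02],"spin":0},
    {"offset":[-0.06,-0.02,0],"spin":0},
    {"offset":[-0.06,-0.02,0],"spin":0},
    {"offset":[-0.06,-0.05,0],"spin":0},
    {"offset":[0,-0.06,0],"spin":0}
  ]
}}

```text
time_s: 35.48
ee_pos: [483.9, 34.8, 235.0]
ee_rot: [180.0, 0.0, 87.1]
force: [-0.6, 0.7, 0.6]
gripper_width: 36.2
gripper_force: 0.0
```

{"api": "arm_command", "payload": {
  "motion": [
    {"offset":[0,-0.06,0],"spin":0},
    {"offset":[0,-0.06,0],"spin":0},
    {"offset":[0,0,0],"spin":0},
    {"offset":[0,0,0],"spin":0}
  ]
}}

```text
time_s: 35.98
ee_pos: [365.5, 43.1, 235.8]
ee_rot: [179.9, -0.0, 87.3]
force: [0.2, 0.0, 0.2]
gripper_width: 36.2
gripper_force: 0.0
```

Run:
```python
from h import *
p,d=env.grab_frame('top');cv2.imwrite('pics/top1.png',p);P=cloud(cam('top'),d)
hsv=cv2.cvtColor(p,cv2.COLOR_BGR2HSV); clay=cv2.inRange(hsv,(0,110,60),(11,255,255))>0
for n,xy,h in [('loom',(568,-258.5),61),('whorl',(468,-258),25),('foot',(435.6,265.6),55),('handle',(535.5,261),35),('rim',(635.4,256.4),35)]:
    k=clay&(np.hypot(P[...,0]-xy[0],P[...,1]-xy[1])<45); q=P[k]; t=q[np.abs(q[:,2]-h)<7]
    print(n,len(q),'ztop',np.percentile(q[:,2],95).round(1),'centre',t[:,:2].mean(0).round(1),'want',xy)
```

```text
loom 698 ztop 64.1 centre [ 566.9 -257.3] want (568, -258.5)
whorl 327 ztop 28.3 centre [ 468.5 -256.7] want (468, -258)
foot 507 ztop 56.3 centre [435.1 264. ] want (435.6, 265.6)
handle 428 ztop 36.9 centre [536.2 258.5] want (535.5, 261)
rim 266 ztop 38.4 centre [637.6 254.9] want (635.4, 256.4)
```

View pics/top1.png

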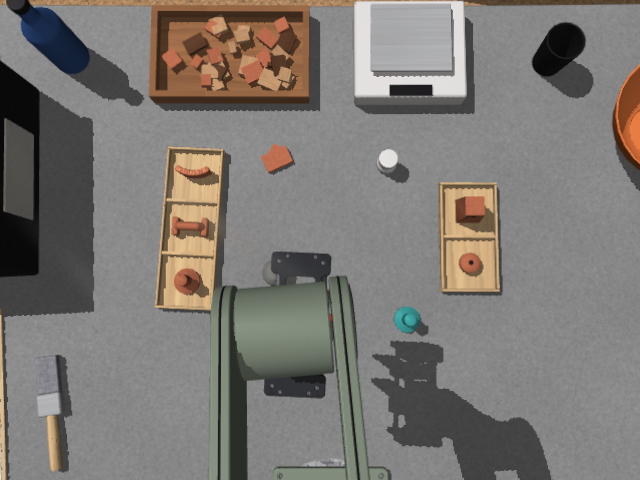

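The top view shows every piece upright and centred: sherd (193,171), handle (190,227), foot (187,282), weight (470,209) and whorl (470,263). The flat sherd, jar and turquoise piece are where they were. The stone and the red handle are mostly hidden under the arm and were never touched.

```bash
python3 -c "
from h import *
print(env.job_done())"
```

```text
the job is handed in; nothing more can be done
None
```

Both kits are made up and the job is handed in at about 36 s: loom weight and whorl are in the two-compartment tray, and goblet foot, pot handle and rim sherd are in the three-compartment tray, each upright and within about 3 mm of its compartment's middle by the top camera.

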